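# Load the flanged bushes into their press nests

### The job

Get the bushes ready for the arbor press: pick out the three flanged steel bushes and stand each one, flange down, in the press nest of its own size, the large bush in the nest with the widest recess, the medium bush in the middle one and the small bush in the narrowest. Each must sit flat on the floor of its recess; set them down, do not drop them. Leave the two plain sleeves, the spray can and the carton where they are.

Things in the scene. Friction and masses are not known exactly. Their poses are not given: they have to be found in the camera images.
- bush_large: The large flanged bush: bare turned steel, standing upright on its flange. The flange is a round disc 72 mm across and 10 mm thick at the bottom; above it a plain round neck 50 mm across rises to 52 mm total height, with a 28 mm bore (do not grip inside the bore). About 650 g, varying by a fifth. Origin: centre of the flange's underside; z up along the neck.
- bush_medium: The medium flanged bush: bare turned steel, standing upright on its flange. The flange is a round disc 56 mm across and 10 mm thick at the bottom; above it a plain round neck 36 mm across rises to 46 mm total height, with a 20 mm bore (do not grip inside the bore). About 360 g, varying by a fifth. Origin: centre of the flange's underside; z up along the neck.
- bush_small: The small flanged bush: bare turned steel, standing upright on its flange. The flange is a round disc 40 mm across and 10 mm thick at the bottom; above it a plain round neck 24 mm across rises to 40 mm total height, with a 12 mm bore (do not grip inside the bore). About 170 g, varying by a fifth. Origin: centre of the flange's underside; z up along the neck.
- nest_large: The large press nest: a dark steel plate 110 x 110 mm, 14 mm thick, fixed to the bench, with one round flat-floored recess 88 mm across and 8 mm deep in its middle (recess floor 6 mm above the bench, bright metal floor). All three plates are alike but for the recess. Origin: centre of the plate's underside, below the recess centre; z up, x and y along the plate's edges.
- nest_medium: The medium press nest: a dark steel plate 110 x 110 mm, 14 mm thick, fixed to the bench, with one round flat-floored recess 72 mm across and 8 mm deep in its middle (recess floor 6 mm above the bench, bright metal floor). All three plates are alike but for the recess. Origin: centre of the plate's underside, below the recess centre; z up, x and y along the plate's edges.
- nest_small: The small press nest: a dark steel plate 110 x 110 mm, 14 mm thick, fixed to the bench, with one round flat-floored recess 56 mm across and 8 mm deep in its middle (recess floor 6 mm above the bench, bright metal floor). All three plates are alike but for the recess. Origin: centre of the plate's underside, below the recess centre; z up, x and y along the plate's edges.
- sleeve_wide: A plain straight sleeve without any flange, bare steel, standing upright: 42 mm across, 46 mm tall, 26 mm bore, 300 g. To be left alone. Origin: centre of its underside; z up.
- sleeve_narrow: A plain straight sleeve without any flange, bare steel, standing upright: 28 mm across, 36 mm tall, 16 mm bore, 120 g. To be left alone. Origin: centre of its underside; z up.
- spray_can: A red spray can with a paper label and white cap, standing at the left (+y) of the work: 54 mm across, 160 mm tall. To be left alone. Origin: centre of its underside; z up.
- carton: A closed white and purple carton lying at the right (-y) of the work: 170 x 75 mm, 50 mm tall. To be left alone. Origin: centre of its underside; x along its length, z up.

How it is judged:
By the outcome, as a careful person would: the job done as asked, in the order asked, and still so for the second after the job is handed in, with the robot touching nothing.
It also fails if it takes over 86 s, if anything falls off the work surface, if the arm or the gripper's body presses on something with over 40 N, if the wrist force passes 120 N, or if a joint passes its speed limit or range.

### The arm

A 7-joint arm with a two-finger parallel gripper is mounted at the origin on the work surface. World frame = base frame: x ahead of the robot, y to its left, z up, the work surface at z = 0. Lengths are in m, angles in rad, forces in N, time in s.
With the tool pointing down it reaches from about 0.425 to 0.875 m from the base axis. Payload 4.7 kg.
Tool frame: the origin (TCP) lies midway between the tips of the shut fingers; the grasp point (between the pads) lies 19 mm behind it; z points along the fingers, y is the line along which they close (so a half turn about z gives the same grasp; the last joint's range is limited). The gripper opens to 87 mm and grips with 3 to 60 N. Pads are 19 mm wide; open, the fingers measure 117 mm over their backs; the gripper's body (75 mm by 190 mm) begins 51 mm behind the grasp point.
Start: joints at [1.339, 0.321, -0.07, 1.45, 0.023, 1.371, -0.057], TCP at [0.158, -0.63, 0.201] pointing down, gripper open.
Joint ranges: [-2.86, 2.86], [-0.3, 2.09], [-1.38, 1.24], [0.06, 2.45], [-1.56, 4.7], [0.09, 2.05], [-2.69, 2.69]. Speed limits (rad/s): [2.57, 2.57, 3.14, 3.14, 3.14, 3.14, 3.14].

### API

Orientations are given as a rotation vector (axis times angle).
In Python, from bench import ctrl gives the robot as it stands.
- The arm moves only by the tool step_hand, called as name(argument=value, ...), one argument or row to a line, values as JSON. Schema: {"type":"object","properties":{"offsets":{"type":"array","items":{"type":"object","properties":{"x":{"type":"number"},"y":{"type":"number"},"z":{"type":"number"},"rz":{"type":"number"},"finger_gap":{"type":"number"}},"additionalProperties":false,"required":["finger_gap"]},"minItems":1,"maxItems":20},"grip_n":{"type":"number"},"only":{"type":"string"},"quiet":{"type":"boolean"},"lines":{"type":"string"}},"required":["offsets"],"additionalProperties":false}. offsets is a list of rows, 1 to 20 of them, each an object with the fields x, y, z (the shift in units of 20 mm), rz (a turn about the tool's z in rad), finger_gap (the opening from 0.0 (shut) to 1.0 (fully open)); a field left out counts as zero (the opening has to be given); each row is the pose to reach, as a shift and turn from the pose commanded when the call began, along the tool's axes at that moment; what a row does not reach only later rows make up. A row lasts 1/10 s, in which the tool goes at most 0.05 m and 0.15 rad, less where a joint would pass 70% of its speed; a pose out of reach is approached as far as the arm can. The fingers move at their own pace and stop on an object; grip_n is the grip in N (left out, the last holds). Time passes only in rows, so rows that do not move let the fingers close. The tool returns the time, the measured TCP pose, the force, the opening and the grip force at its end. only (a regular expression) keeps the lines of the reply that match it, lines (a string "A,B") keeps lines A to B, and quiet returns only ok. Input that does not fit is refused with a message, and nothing moves.
- ctrl.get_state(): the state, without advancing time (a new reading comes with each control period).
- ctrl.get_image(name): name is "scene" or "top" or "wrist"; returns the picture (400x640x3 uint8, red, green, blue); there is no depth.
- ctrl.camera_model(name): a dict with "vertical_fov" (degrees; the focal length in pixels is half the picture's height over the tangent of half this angle, whatever the lens; pixels are square), "cx", "cy" (the principal point, pixels), "k1" (the pictures are not rectified: a ray, as slopes to the right and down, at radius r is drawn at 1 + k1 r^2 times it, then the intrinsics apply), "rvec" (rotation vector, rad) and "tvec" (3), from world to camera coordinates, as OpenCV has them; the wrist camera has in their place "hand_eye" (4x4, takes a point from camera to tool coordinates, whose origin is the TCP and whose axes are the flange's). Camera axes: x right, y down, z forward; pixel columns grow to the right and rows downward; lengths in m; the calibration is good to about 2 mm. A picture is of the moment at which its call begins: read the wrist's pose just before it. camera_model takes no time and is no camera call.
- ctrl.close_job(): hands the job in; it is judged then, once.
The state is a dict: "time": time; "joint_positions": joint angles; "qd": joint speeds; "joint_torque": joint torques, N m; "position": TCP position; "tool_rot": TCP orientation; "ft_force": force on the tool from outside, world axes, zero at the start; "torque": the same for the moment, N m; "grip_width": opening from 0.0 (shut) to 1.0 (fully open); "grip_force": force on a finger pad.
Only numpy, scipy, OpenCV 4.12 (cv2) and the standard library are available. Lean on these libraries where they do the work, as an engineer would, in place of code of your own. Each camera call takes 0.05 s, during which the arm holds its last target. There are 200 camera calls.

## Working session

There is one attempt and no reset: what is moved stays moved. The work goes in short steps, Python scripts to look and compute and a tool call to move; the robot and the scene stay as the last step left them, time stands still between calls to the robot, and variables do not carry over. Pictures are saved under pics/ and viewed, at most 14 in all, crops included, and the job is handed in when it is done.

```bash
ls; mkdir -p pics; python3 - <<'E'
from bench import ctrl
import cv2
s=ctrl.get_state();print(s['time'],s['position'],s['tool_rot'],s['grip_width'],s['ft_force'])
for n in("scene","top"):
    cv2.imwrite(f"pics/{n}0.png",ctrl.get_image(n)[...,::-1])
    print(ctrl.camera_model(n))
print(ctrl.camera_model("wrist"))
E
```

```text
bench.py
pics
0.0 [ 0.15797203 -0.62989632  0.20025953] [-3.11601104e+00 -3.84934632e-01  5.22951990e-04] 0.9999273364585528 [ 0.05203033  0.29104961 -0.5974979 ]
{'vertical_fov': 57.9274665768599, 'cx': 320.08375512366723, 'cy': 196.00282693729238, 'k1': -0.0024759212944051494, 'rvec': array([ 2.35371552,  1.22529066, -0.32940989]), 'tvec': array([-0.29687635, -0.38942152,  1.26081343])}
{'vertical_fov': 42.045516876798715, 'cx': 318.24135326569973, 'cy': 199.01148786719963, 'k1': -0.07609647335762049, 'rvec': array([ 2.17959836, -2.19149157,  0.06408123]), 'tvec': array([0.00247714, 0.52270213, 1.67461209])}
{'vertical_fov': 59.69835387300224, 'cx': 320.435772587817, 'cy': 199.09062580967836, 'k1': -0.07690275080002576, 'hand_eye': array([[ 7.49034561e-04, -9.59471702e-01, -2.81803996e-01,
         7.74447538e-02],
       [ 9.99999476e-01,  9.15136662e-04, -4.57813106e-04,
        -2.07230955e-04],
       [ 6.97147888e-04, -2.81803505e-01,  9.59471885e-01,
        -1.83700977e-01],
       [ 0.00000000e+00,  0.00000000e+00,  0.00000000e+00,
         1.00000000e+00]])}
```
View pics/top0.png

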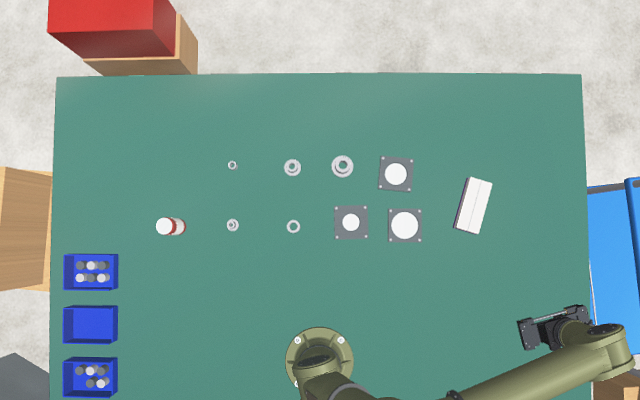

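View pics/scene0.png

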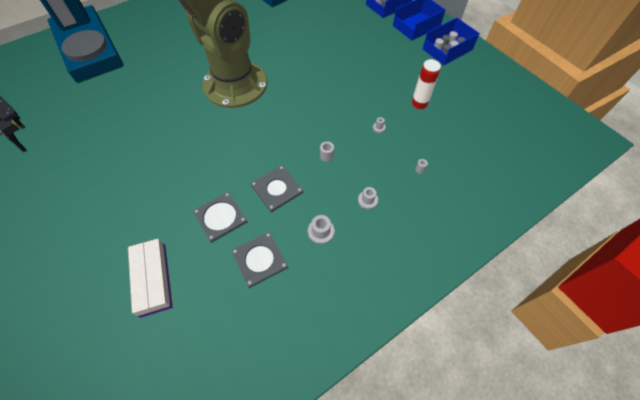

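The top view shows the large bush at (342,166), the medium bush at (292,167) and the small bush at (232,225). The plain sleeves are at (232,165) and (293,227). The nests are large (405,225), medium (396,174) and small (351,222). Next I measure them.

```bash
cat > h.py <<'E'
import numpy as np, cv2
from scipy.spatial.transform import Rotation as R
from bench import ctrl
def cast(name,px,z,T=None):
    m=ctrl.camera_model(name); f=200/np.tan(np.radians(m['vertical_fov']/2))
    K=np.array([[f,0,m['cx']],[0,f,m['cy']],[0,0,1]])
    p=cv2.undistortPoints(np.array(px,float).reshape(-1,1,2),K,np.array([m['k1'],0,0,0])).reshape(-1,2)
    d=np.c_[p,np.ones(len(p))]
    if name=="wrist":
        H=T@m['hand_eye']; d=d@H[:3,:3].T; o=H[:3,3]
    else:
        Rm=R.from_rotvec(m['rvec']).as_matrix(); d=d@Rm; o=-Rm.T@m['tvec']
    return o+d*((z-o[2])/d[:,2])[:,None]
def pose(s):
    T=np.eye(4);T[:3,:3]=R.from_rotvec(s['tool_rot']).as_matrix();T[:3,3]=s['position'];return T
def go(s,xyz): # shift in the tool's axes to bring the TCP to xyz
    T=pose(s); return (T[:3,:3].T@(np.array(xyz)-T[:3,3])).round(4)
def ring(name,img,seed,z,T=None,bright=False,rad=40):
    """outer contour of the non-green (or bright) blob about seed: circle centre, radius on plane z"""
    hsv=cv2.cvtColor(img,cv2.COLOR_RGB2HSV)
    m=(hsv[...,2]>170)&(hsv[...,1]<60) if bright else hsv[...,1]<70
    n,l=cv2.connectedComponents(m.astype(np.uint8))
    y,x=np.mgrid[:400,:640]; near=(np.hypot(x-seed[0],y-seed[1])<rad)&(l>0)
    k=np.bincount(l[near]).argmax()
    c=max(cv2.findContours((l==k).astype(np.uint8),cv2.RETR_EXTERNAL,cv2.CHAIN_APPROX_NONE)[0],key=len)[:,0]
    c=cv2.convexHull(c)[:,0]
    P=cast(name,c,z,T)[:,:2]
    A=np.c_[2*P,np.ones(len(P))]; q=np.linalg.lstsq(A,(P**2).sum(1),rcond=None)[0]
    return q[:2].round(4), round(float(np.sqrt(q[2]+q[:2]@q[:2])),4), len(c)
E
python3 - <<'E'
from h import *
im=cv2.imread("pics/top0.png")[...,::-1].copy()
for n,s,z,b in [("bL",(342,166),.01,0),("bM",(292,167),.01,0),("bS",(232,225),.01,0),("slW",(293,227),.023,0),("slN",(232,165),.018,0),("nL",(405,225),.006,1),("nM",(396,174),.006,1),("nS",(351,222),.006,1),("can",(171,227),.1,0),("carton",(473,205),.05,0)]:
    print(n,ring("top",im,s,z,bright=b,rad=10))
s=ctrl.get_state();print(go(s,[.65,0,.2]))
E
```

```text
bL (array([ 0.6312, -0.0782]), 0.0371, 16)
bM (array([0.628 , 0.0853]), 0.0289, 15)
bS (array([0.4412, 0.2808]), 0.0209, 13)
slW (array([0.4353, 0.0818]), 0.0227, 15)
slN (array([0.6353, 0.2798]), 0.0164, 10)
nL (array([ 0.437 , -0.2804]), 0.0441, 18)
nM (array([ 0.606 , -0.2538]), 0.0358, 17)
nS (array([ 0.4485, -0.1049]), 0.028, 16)
can (array([0.436 , 0.4574]), 0.0423, 18)
carton (array([ 0.4992, -0.496 ]), 0.0885, 15)
[ 0.6305 -0.4913  0.0012]
```

```bash
python3 -c "
from h import *
s=ctrl.get_state();print(go(s,[.5,-.27,.2]));T=pose(s);print(T[:3,:3].round(3))
T=T[:3,:3].T;print('nest->bL',(T@[.131,.192,0]).round(4))"
```

```text
[ 0.4193 -0.2659  0.0008]
[[ 0.97   0.243 -0.001]
 [ 0.243 -0.97   0.002]
 [-0.    -0.002 -1.   ]]
nest->bL [ 0.1738 -0.1543  0.0002]
```

The rows are not in the units I measure in: shifts go in units of 20 mm. I convert before sending: 0.419 m is 20.95, 0.41 m is 20.5.

step_hand(
  offsets=[
    {"x":5, "y":-3.25, "rz":0.1, "finger_gap":1},
    {"x":7, "y":-4.5, "rz":0.2456, "finger_gap":1},
    {"x":9, "y":-5.75, "rz":0.2456, "finger_gap":1},
    {"x":11, "y":-7, "rz":0.2456, "finger_gap":1},
    {"x":13, "y":-8.25, "rz":0.2456, "finger_gap":1},
    {"x":15, "y":-9.5, "rz":0.2456, "finger_gap":1},
    {"x":17, "y":-10.75, "rz":0.2456, "finger_gap":1},
    {"x":19, "y":-12, "rz":0.2456, "finger_gap":1},
    {"x":20.5, "y":-13, "rz":0.2456, "finger_gap":1},
    {"x":20.95, "y":-13.3, "rz":0.2456, "finger_gap":1},
    {"x":20.95, "y":-13.3, "rz":0.2456, "finger_gap":1},
    {"x":20.95, "y":-13.3, "rz":0.2456, "finger_gap":1},
    {"x":20.95, "y":-13.3, "rz":0.2456, "finger_gap":1},
  ],
)

```text
time: 1.4
position: [0.4987, -0.2719, 0.2009]
tool_rot: [3.141, -0.003, -0.002]
ft_force: [0.3, -0.5, 0.1]
grip_width: 0.995
grip_force: 0.0
```

```bash
python3 - <<'E'
from h import *
s=ctrl.get_state(); im=ctrl.get_image("wrist"); cv2.imwrite("pics/w1.png",im[...,::-1]); np.save("w1.npy",pose(s))
print(s['time'],s['position'],s['tool_rot'],s['joint_positions'].round(2) if hasattr(s['joint_positions'],'round') else s['joint_positions'])
E
```

```text
1.4 [ 0.49865452 -0.27194706  0.2009072 ] [ 3.14107474e+00 -2.87640769e-03 -2.06207504e-03] [ 0.79  0.17 -0.38  1.65  0.07  1.34 -1.17]
```

View pics/w1.png

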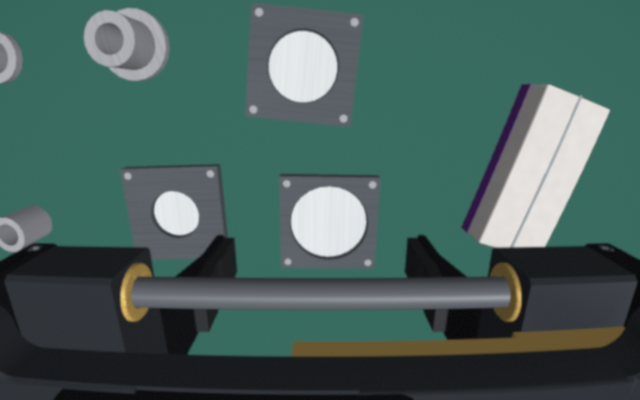

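The wrist view shows all three nests: recess centres at about (302,66) medium, (177,213) small and (328,221) large. The large bush is at about (125,43).

```bash
python3 - <<'E'
from h import *
im=cv2.imread("pics/w1.png")[...,::-1].copy(); T=np.load("w1.npy")
for n,s in [("nL",(328,221)),("nM",(302,66)),("nS",(177,213))]:
    print(n,ring("wrist",im,s,.006,T,True,15))
# flange right edge of large bush visible
s=ctrl.get_state();print(go(s,[.6,-.08,.2]))
E
```

```text
nL (array([ 0.437 , -0.2804]), 0.0429, 38)
nM (array([ 0.6064, -0.2532]), 0.035, 38)
nS (array([ 0.4477, -0.1038]), 0.0265, 28)
[ 0.101  -0.1926  0.0008]
```

Scaled: 0.03 m is 1.5, -0.193 m is -9.65.

step_hand(
  offsets=[
    {"x":1.5, "y":-2.25, "finger_gap":1},
    {"x":2.5, "y":-4.25, "finger_gap":1},
    {"x":3.5, "y":-6.25, "finger_gap":1},
    {"x":4.5, "y":-8.25, "finger_gap":1},
    {"x":5, "y":-9.5, "finger_gap":1},
    {"x":5.05, "y":-9.65, "finger_gap":1},
    {"x":5.05, "y":-9.65, "finger_gap":1},
    {"x":5.05, "y":-9.65, "finger_gap":1},
    {"x":5.05, "y":-9.65, "finger_gap":1},
  ],
)

```text
time: 2.35
position: [0.6002, -0.0804, 0.2012]
tool_rot: [3.14, -0.006, -0.001]
ft_force: [0.4, -0.1, 0.7]
grip_width: 1.006
grip_force: 0.0
```

```bash
python3 - <<'E'
from h import *
s=ctrl.get_state(); im=ctrl.get_image("wrist"); cv2.imwrite("pics/w2.png",im[...,::-1]); np.save("w2.npy",pose(s))
print(s['position'],s['tool_rot'],go(s,[.631,-.078,.015]))
E
```

```text
[ 0.60021178 -0.08036852  0.20124857] [ 3.14040235e+00 -5.99699099e-03 -6.10549090e-04] [ 0.0309 -0.0027  0.1862]
```

View pics/w2.png

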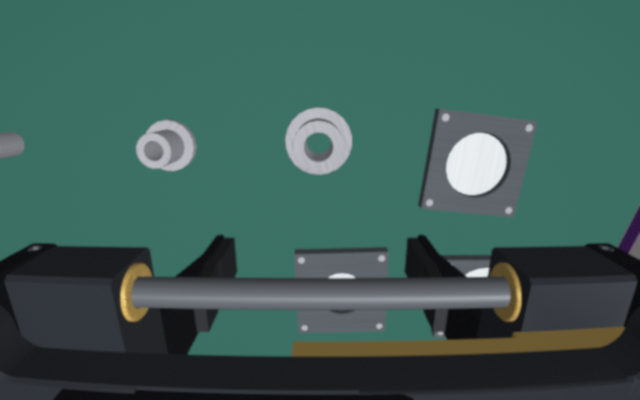

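The large bush's flange shows as a clean ring centred at about (319,141), and the medium bush is at about (170,147), with its neck leaning left.

```bash
python3 - <<'E'
from h import *
im=cv2.imread("pics/w2.png")[...,::-1].copy(); T=np.load("w2.npy")
print(ring("wrist",im,(319,141),.01,T,False,35))
E
```

```text
(array([ 0.6318, -0.078 ]), 0.0366, 34)
```

Scaled: 0.0315 m is 1.575, -0.0025 m is -0.125.

step_hand(
  offsets=[
    {"x":1.575, "y":-0.125, "z":1.5, "finger_gap":1},
    {"x":1.575, "y":-0.125, "z":3.5, "finger_gap":1},
    {"x":1.575, "y":-0.125, "z":5.5, "finger_gap":1},
    {"x":1.575, "y":-0.125, "z":7, "finger_gap":1},
    {"x":1.575, "y":-0.125, "z":8, "finger_gap":1},
    {"x":1.575, "y":-0.125, "z":8.75, "finger_gap":1},
    {"x":1.575, "y":-0.125, "z":9.15, "finger_gap":1},
    {"x":1.575, "y":-0.125, "z":9.275, "finger_gap":1},
    {"x":1.575, "y":-0.125, "z":9.275, "finger_gap":1},
    {"x":1.575, "y":-0.125, "z":9.275, "finger_gap":1},
    {"x":1.575, "y":-0.125, "z":9.275, "finger_gap":0.3},
    {"x":1.575, "y":-0.125, "z":9.275, "finger_gap":0.3},
    {"x":1.575, "y":-0.125, "z":9.275, "finger_gap":0.3},
    {"x":1.575, "y":-0.125, "z":9.275, "finger_gap":0.3},
    {"x":1.575, "y":-0.125, "z":9.275, "finger_gap":0.3},
    {"x":1.575, "y":-0.125, "z":9.275, "finger_gap":0.3},
    {"x":1.575, "y":-0.125, "z":9.275, "finger_gap":0.3},
    {"x":1.575, "y":-0.125, "z":9.275, "finger_gap":0.3},
  ],
  grip_n=50,
)

```text
time: 4.2
position: [0.6323, -0.0769, 0.0159]
tool_rot: [3.14, -0.002, 0.0]
ft_force: [-0.2, -4.8, 0.8]
grip_width: 0.563
grip_force: 50.0
```

Scaled: 0.203 m is 10.15, -0.195 m is -9.75.

step_hand(
  offsets=[
    {"z":-0.25, "finger_gap":0.3},
    {"z":-1, "finger_gap":0.3},
    {"z":-2, "finger_gap":0.3},
    {"z":-3, "finger_gap":0.3},
    {"z":-3.75, "finger_gap":0.3},
    {"z":-4, "finger_gap":0.3},
    {"x":-1, "y":1, "z":-4, "finger_gap":0.3},
    {"x":-2.25, "y":2.25, "z":-4, "finger_gap":0.3},
    {"x":-3.5, "y":3.5, "z":-4, "finger_gap":0.3},
    {"x":-4.75, "y":4.9, "z":-4, "finger_gap":0.3},
    {"x":-6, "y":6.2, "z":-4, "finger_gap":0.3},
    {"x":-7.25, "y":7.5, "z":-4, "finger_gap":0.3},
    {"x":-8.5, "y":8.8, "z":-4, "finger_gap":0.3},
    {"x":-9.25, "y":9.65, "z":-4, "finger_gap":0.3},
    {"x":-9.65, "y":10.05, "z":-4, "finger_gap":0.3},
    {"x":-9.75, "y":10.15, "z":-4, "finger_gap":0.3},
    {"x":-9.75, "y":10.15, "z":-4, "finger_gap":0.3},
    {"x":-9.75, "y":10.15, "z":-4, "finger_gap":0.3},
    {"x":-9.75, "y":10.15, "z":-4, "finger_gap":0.3},
    {"x":-9.75, "y":10.15, "z":-4, "finger_gap":0.3},
  ],
)

```text
time: 6.2
position: [0.4381, -0.2771, 0.0958]
tool_rot: [-3.141, -0.003, -0.0]
ft_force: [-0.1, -0.3, -6.5]
grip_width: 0.562
grip_force: 50.0
```

```bash
python3 - <<'E'
from h import *
s=ctrl.get_state(); im=ctrl.get_image("wrist"); cv2.imwrite("pics/w3.png",im[...,::-1]); np.save("w3.npy",pose(s))
print(s['position'],s['tool_rot'],go(s,[.437,-.280,.022]))
E
```

```text
[ 0.43805595 -0.27708956  0.0958078 ] [-3.14132466e+00 -3.23562301e-03 -2.58466773e-04] [-0.0011  0.0029  0.0738]
```

View pics/w3.png

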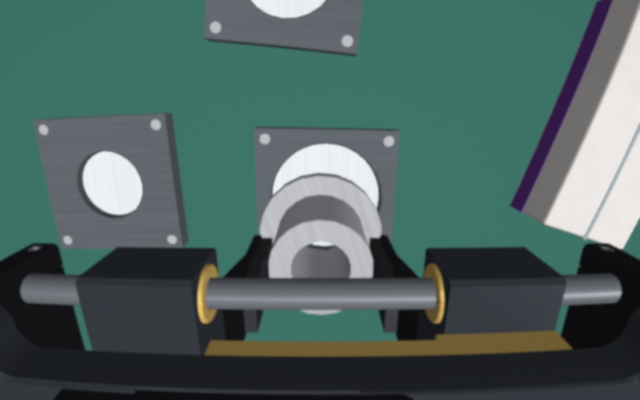

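The bush is held upright over the large nest, whose recess centre is at about (327,195). I lower it gently.

Scaled: 0.0725 m is 3.625, 0.0715 m is 3.575.

step_hand(
  offsets=[
    {"x":-0.05, "y":0.15, "z":1, "finger_gap":0.3},
    {"x":-0.05, "y":0.15, "z":2, "finger_gap":0.3},
    {"x":-0.05, "y":0.15, "z":2.75, "finger_gap":0.3},
    {"x":-0.05, "y":0.15, "z":3.15, "finger_gap":0.3},
    {"x":-0.05, "y":0.15, "z":3.4, "finger_gap":0.3},
    {"x":-0.05, "y":0.15, "z":3.5, "finger_gap":0.3},
    {"x":-0.05, "y":0.15, "z":3.575, "finger_gap":0.3},
    {"x":-0.05, "y":0.15, "z":3.625, "finger_gap":0.3},
    {"x":-0.05, "y":0.15, "z":3.625, "finger_gap":0.3},
    {"x":-0.05, "y":0.15, "z":3.625, "finger_gap":0.3},
  ],
)

```text
time: 7.25
position: [0.4365, -0.2812, 0.0237]
tool_rot: [3.141, 0.0, 0.001]
ft_force: [0.1, -0.5, -7.2]
grip_width: 0.558
grip_force: 50.0
```

step_hand(
  offsets=[
    {"z":0.025, "finger_gap":0.3},
    {"z":0.05, "finger_gap":0.3},
    {"z":0.075, "finger_gap":0.3},
    {"z":0.09, "finger_gap":0.3},
    {"z":0.09, "finger_gap":0.3},
    {"z":0.09, "finger_gap":0.3},
  ],
)

```text
time: 7.85
position: [0.4363, -0.2811, 0.0218]
tool_rot: [3.141, 0.0, -0.0]
ft_force: [-1.5, 1.8, -2.4]
grip_width: 0.561
grip_force: 50.0
```

Scaled: -0.178 m is -8.9, -0.165 m is -8.25.

step_hand(
  offsets=[
    {"z":0.02, "finger_gap":0.3},
    {"z":0.02, "finger_gap":0.3},
    {"z":0.02, "finger_gap":0.3},
    {"z":0.02, "finger_gap":0.65},
    {"z":0.02, "finger_gap":0.65},
    {"z":0.02, "finger_gap":1},
    {"z":0.02, "finger_gap":1},
    {"z":0.02, "finger_gap":1},
    {"z":0.02, "finger_gap":1},
    {"z":0.02, "finger_gap":1},
    {"z":-1, "finger_gap":1},
    {"z":-3, "finger_gap":1},
    {"z":-5, "finger_gap":1},
    {"z":-7, "finger_gap":1},
    {"z":-8.25, "finger_gap":1},
    {"z":-8.9, "finger_gap":1},
    {"z":-8.9, "finger_gap":1},
    {"z":-8.9, "finger_gap":1},
  ],
)

```text
time: 9.65
position: [0.4356, -0.2807, 0.1981]
tool_rot: [-3.141, -0.0, 0.003]
ft_force: [0.1, -0.0, -0.5]
grip_width: 0.997
grip_force: 0.0
```

```bash
python3 - <<'E'
from h import *
s=ctrl.get_state();print(s['position'],s['tool_rot'],go(s,[.598,.085,.2]))
E
```

```text
[ 0.43564715 -0.28067805  0.1981045 ] [-3.14053049e+00 -3.84627353e-04  2.69686252e-03] [ 0.1624 -0.3656 -0.0018]
```

Scaled: -0.3655 m is -18.275, -0.357 m is -17.85.

step_hand(
  offsets=[
    {"x":0.9, "y":-2.1, "finger_gap":1},
    {"x":1.8, "y":-4.2, "finger_gap":1},
    {"x":2.7, "y":-6.3, "finger_gap":1},
    {"x":3.6, "y":-8.4, "finger_gap":1},
    {"x":4.5, "y":-10.5, "finger_gap":1},
    {"x":5.4, "y":-12.6, "finger_gap":1},
    {"x":6.3, "y":-14.7, "finger_gap":1},
    {"x":7.2, "y":-16.5, "finger_gap":1},
    {"x":7.9, "y":-17.85, "finger_gap":1},
    {"x":8.125, "y":-18.275, "finger_gap":1},
    {"x":8.125, "y":-18.275, "finger_gap":1},
    {"x":8.125, "y":-18.275, "finger_gap":1},
    {"x":8.125, "y":-18.275, "finger_gap":1},
    {"x":8.125, "y":-18.275, "finger_gap":1},
  ],
)

```text
time: 11.05
position: [0.5986, 0.0824, 0.1995]
tool_rot: [3.14, -0.004, -0.0]
ft_force: [-0.1, 0.6, -0.1]
grip_width: 1.004
grip_force: 0.0
```

```bash
python3 - <<'E'
from h import *
s=ctrl.get_state(); im=ctrl.get_image("wrist"); cv2.imwrite("pics/w4.png",im[...,::-1]); T=pose(s)
r=ring("wrist",im,(319,141),.01,T,False,35); print(r,s['position'],go(s,[*r[0],.0155]))
E
```

```text
(array([0.6288, 0.0857]), 0.0286, 33) [0.5985704  0.08244322 0.19950593] [ 0.0302 -0.0036  0.184 ]
```

View pics/w4.png

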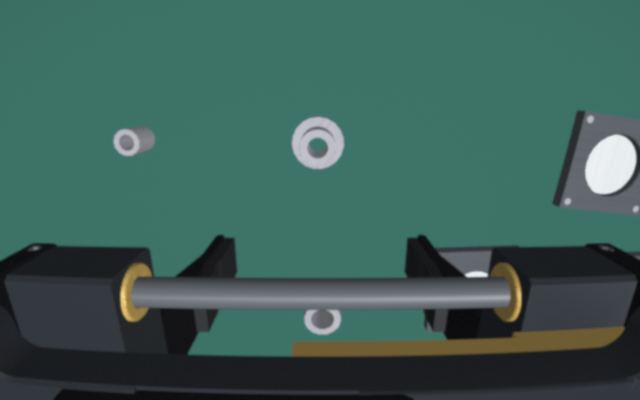

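The medium bush is at (318,142) with a clean ring, and the fit gives (0.629, 0.0857). Descend and grip.

step_hand(
  offsets=[
    {"x":1.5, "y":-0.175, "z":1.5, "finger_gap":1},
    {"x":1.5, "y":-0.175, "z":3.5, "finger_gap":1},
    {"x":1.5, "y":-0.175, "z":5.5, "finger_gap":1},
    {"x":1.5, "y":-0.175, "z":7, "finger_gap":1},
    {"x":1.5, "y":-0.175, "z":8, "finger_gap":1},
    {"x":1.5, "y":-0.175, "z":8.7, "finger_gap":1},
    {"x":1.5, "y":-0.175, "z":9.05, "finger_gap":1},
    {"x":1.5, "y":-0.175, "z":9.175, "finger_gap":1},
    {"x":1.5, "y":-0.175, "z":9.175, "finger_gap":1},
    {"x":1.5, "y":-0.175, "z":9.175, "finger_gap":1},
    {"x":1.5, "y":-0.175, "z":9.175, "finger_gap":0.2},
    {"x":1.5, "y":-0.175, "z":9.175, "finger_gap":0.2},
    {"x":1.5, "y":-0.175, "z":9.175, "finger_gap":0.2},
    {"x":1.5, "y":-0.175, "z":9.175, "finger_gap":0.2},
    {"x":1.5, "y":-0.175, "z":9.175, "finger_gap":0.2},
    {"x":1.5, "y":-0.175, "z":9.175, "finger_gap":0.2},
    {"x":1.5, "y":-0.175, "z":9.175, "finger_gap":0.2},
    {"x":1.5, "y":-0.175, "z":9.175, "finger_gap":0.2},
    {"x":1.5, "y":-0.175, "z":9.175, "finger_gap":0.2},
  ],
  grip_n=40,
)

```text
time: 13.0
position: [0.6288, 0.0868, 0.016]
tool_rot: [3.14, -0.001, -0.0]
ft_force: [0.1, -2.5, 0.3]
grip_width: 0.4
grip_force: 40.0
```

Scaled: 0.34 m is 17, -0.08 m is -4.

step_hand(
  offsets=[
    {"z":-0.25, "finger_gap":0.2},
    {"z":-1, "finger_gap":0.2},
    {"z":-2.25, "finger_gap":0.2},
    {"z":-3.5, "finger_gap":0.2},
    {"z":-4, "finger_gap":0.2},
    {"x":-0.05, "y":1, "z":-4, "finger_gap":0.2},
    {"x":-0.2, "y":3, "z":-4, "finger_gap":0.2},
    {"x":-0.35, "y":5, "z":-4, "finger_gap":0.2},
    {"x":-0.5, "y":7, "z":-4, "finger_gap":0.2},
    {"x":-0.65, "y":9, "z":-4, "finger_gap":0.2},
    {"x":-0.8, "y":11, "z":-4, "finger_gap":0.2},
    {"x":-0.95, "y":13, "z":-4, "finger_gap":0.2},
    {"x":-1.05, "y":14.75, "z":-4, "finger_gap":0.2},
    {"x":-1.15, "y":16, "z":-4, "finger_gap":0.2},
    {"x":-1.15, "y":16.75, "z":-4, "finger_gap":0.2},
    {"x":-1.15, "y":17, "z":-4, "finger_gap":0.2},
    {"x":-1.15, "y":17, "z":-4, "finger_gap":0.2},
    {"x":-1.15, "y":17, "z":-4, "finger_gap":0.2},
    {"x":-1.15, "y":17, "z":-4, "finger_gap":0.2},
    {"x":-1.15, "y":17, "z":-4, "finger_gap":0.2},
  ],
)

```text
time: 15.0
position: [0.6062, -0.2504, 0.0962]
tool_rot: [-3.141, -0.004, -0.0]
ft_force: [0.4, -0.2, -3.9]
grip_width: 0.396
grip_force: 40.0
```

```bash
python3 - <<'E'
from h import *
s=ctrl.get_state(); im=ctrl.get_image("wrist"); cv2.imwrite("pics/w5.png",im[...,::-1]); np.save("w5.npy",pose(s))
print(s['position'],s['tool_rot'],go(s,[.606,-.2535,.022]))
E
```

```text
[ 0.60621778 -0.25037253  0.09618687] [-3.14129403e+00 -3.80406422e-03 -2.45069853e-04] [-0.0002  0.0031  0.0742]
```

View pics/w5.png

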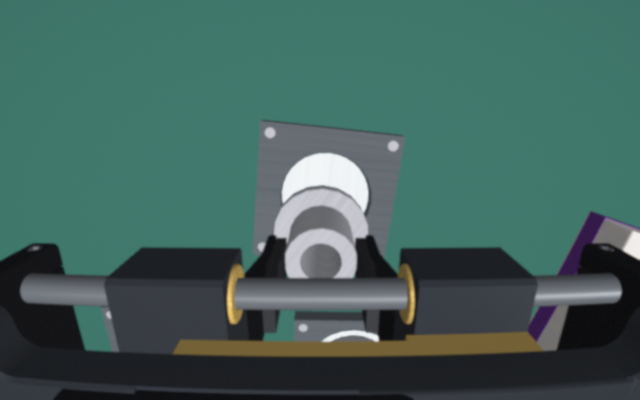

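The medium bush is upright over the medium nest at (325,190). Lowering it now.

step_hand(
  offsets=[
    {"y":0.11, "z":1, "finger_gap":0.2},
    {"y":0.11, "z":2, "finger_gap":0.2},
    {"y":0.11, "z":2.75, "finger_gap":0.2},
    {"y":0.11, "z":3.15, "finger_gap":0.2},
    {"y":0.11, "z":3.4, "finger_gap":0.2},
    {"y":0.11, "z":3.5, "finger_gap":0.2},
    {"y":0.11, "z":3.575, "finger_gap":0.2},
    {"y":0.11, "z":3.625, "finger_gap":0.2},
    {"y":0.11, "z":3.625, "finger_gap":0.2},
    {"y":0.11, "z":3.625, "finger_gap":0.2},
  ],
)

```text
time: 16.05
position: [0.606, -0.2543, 0.024]
tool_rot: [3.141, 0.0, 0.001]
ft_force: [-0.5, -0.3, -3.1]
grip_width: 0.396
grip_force: 40.0
```

step_hand(
  offsets=[
    {"z":0.025, "finger_gap":0.2},
    {"z":0.05, "finger_gap":0.2},
    {"z":0.07, "finger_gap":0.2},
    {"z":0.09, "finger_gap":0.2},
    {"z":0.09, "finger_gap":0.2},
    {"z":0.09, "finger_gap":0.2},
  ],
)

```text
time: 16.65
position: [0.6058, -0.2543, 0.022]
tool_rot: [3.141, 0.0, -0.0]
ft_force: [-1.3, 0.1, -1.4]
grip_width: 0.396
grip_force: 40.0
```

step_hand(
  offsets=[
    {"z":0.02, "finger_gap":0.2},
    {"z":0.02, "finger_gap":0.2},
    {"z":0.02, "finger_gap":0.2},
    {"z":0.02, "finger_gap":0.5},
    {"z":0.02, "finger_gap":0.5},
    {"z":0.02, "finger_gap":1},
    {"z":0.02, "finger_gap":1},
    {"z":0.02, "finger_gap":1},
    {"z":0.02, "finger_gap":1},
    {"z":0.02, "finger_gap":1},
    {"z":-1, "finger_gap":1},
    {"z":-3, "finger_gap":1},
    {"z":-5, "finger_gap":1},
    {"z":-7, "finger_gap":1},
    {"z":-8.25, "finger_gap":1},
    {"z":-8.9, "finger_gap":1},
    {"z":-8.9, "finger_gap":1},
    {"z":-8.9, "finger_gap":1},
  ],
)

```text
time: 18.45
position: [0.6051, -0.2541, 0.1981]
tool_rot: [-3.141, -0.0, 0.003]
ft_force: [-0.7, -0.6, -1.0]
grip_width: 0.998
grip_force: 0.0
```

```bash
python3 - <<'E'
from h import *
s=ctrl.get_state();print(s['position'],s['tool_rot'],go(s,[.44,.281,.2]),s['joint_positions'])
E
```

```text
[ 0.60509523 -0.25408012  0.19813142] [-3.14095659e+00 -3.18873081e-04  3.17622166e-03] [-0.165  -0.5351 -0.0012] [ 0.77909654  0.38966574 -0.56036259  1.42029172  0.20651363  1.39248373
 -1.35497158]
```

step_hand(
  offsets=[
    {"x":-0.75, "y":-2.15, "finger_gap":1},
    {"x":-1.5, "y":-4.3, "finger_gap":1},
    {"x":-2.25, "y":-6.5, "finger_gap":1},
    {"x":-3, "y":-8.5, "finger_gap":1},
    {"x":-3.75, "y":-10.5, "finger_gap":1},
    {"x":-4.5, "y":-12.5, "finger_gap":1},
    {"x":-5.3, "y":-14.65, "finger_gap":1},
    {"x":-6.1, "y":-16.8, "finger_gap":1},
    {"x":-6.9, "y":-19, "finger_gap":1},
    {"x":-7.7, "y":-21, "finger_gap":1},
    {"x":-8.5, "y":-23.25, "finger_gap":1},
    {"x":-9.15, "y":-25, "finger_gap":1},
    {"x":-9.6, "y":-26.25, "finger_gap":1},
    {"x":-9.75, "y":-26.75, "finger_gap":1},
    {"x":-9.75, "y":-26.75, "finger_gap":1},
    {"x":-9.75, "y":-26.75, "finger_gap":1},
    {"x":-9.75, "y":-26.75, "finger_gap":1},
  ],
)

```text
time: 20.15
position: [0.4116, 0.2787, 0.1991]
tool_rot: [3.141, -0.005, -0.001]
ft_force: [-1.1, 0.6, -1.0]
grip_width: 1.001
grip_force: 0.0
```

```bash
python3 - <<'E'
from h import *
s=ctrl.get_state(); im=ctrl.get_image("wrist"); cv2.imwrite("pics/w6.png",im[...,::-1]); T=pose(s)
r=ring("wrist",im,(319,141),.01,T,False,35); print(r,s['position'],go(s,[*r[0],.0155]),s['joint_positions'])
E
```

```text
(array([0.4412, 0.2819]), 0.0206, 18) [0.41158924 0.27866509 0.19914441] [ 0.0297 -0.0035  0.1836] [ 0.34657686  0.05039884 -1.01047087  1.79478573  0.04430803  1.32146723
 -2.24815419]
```

View pics/w6.png

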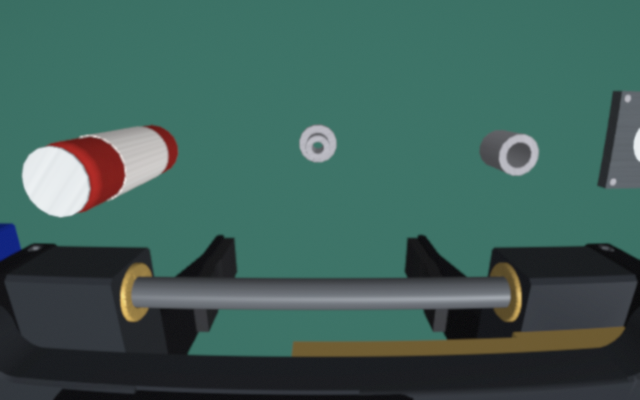

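The small bush is at (318,143), with the can and the wide sleeve well clear on either side. Descend and grip.

Scaled: -0.0025 m is -0.125, 0.1835 m is 9.175.

step_hand(
  offsets=[
    {"x":1.475, "y":-0.125, "z":1.5, "finger_gap":1},
    {"x":1.475, "y":-0.125, "z":3.5, "finger_gap":1},
    {"x":1.475, "y":-0.125, "z":5.5, "finger_gap":1},
    {"x":1.475, "y":-0.125, "z":7, "finger_gap":1},
    {"x":1.475, "y":-0.125, "z":8, "finger_gap":1},
    {"x":1.475, "y":-0.125, "z":8.7, "finger_gap":1},
    {"x":1.475, "y":-0.125, "z":9.05, "finger_gap":1},
    {"x":1.475, "y":-0.125, "z":9.175, "finger_gap":1},
    {"x":1.475, "y":-0.125, "z":9.175, "finger_gap":1},
    {"x":1.475, "y":-0.125, "z":9.175, "finger_gap":1},
    {"x":1.475, "y":-0.125, "z":9.175, "finger_gap":0.1},
    {"x":1.475, "y":-0.125, "z":9.175, "finger_gap":0.1},
    {"x":1.475, "y":-0.125, "z":9.175, "finger_gap":0.1},
    {"x":1.475, "y":-0.125, "z":9.175, "finger_gap":0.1},
    {"x":1.475, "y":-0.125, "z":9.175, "finger_gap":0.1},
    {"x":1.475, "y":-0.125, "z":9.175, "finger_gap":0.1},
    {"x":1.475, "y":-0.125, "z":9.175, "finger_gap":0.1},
    {"x":1.475, "y":-0.125, "z":9.175, "finger_gap":0.1},
    {"x":1.475, "y":-0.125, "z":9.175, "finger_gap":0.1},
    {"x":1.475, "y":-0.125, "z":9.175, "finger_gap":0.1},
  ],
  grip_n=30,
)

```text
time: 22.2
position: [0.4403, 0.2827, 0.0162]
tool_rot: [3.141, -0.0, -0.0]
ft_force: [0.1, -1.4, 1.5]
grip_width: 0.246
grip_force: 30.0
```

Scaled: -0.1 m is -5, -0.08 m is -4.

step_hand(
  offsets=[
    {"z":-0.25, "finger_gap":0.1},
    {"z":-1, "finger_gap":0.1},
    {"z":-2.25, "finger_gap":0.1},
    {"z":-4, "finger_gap":0.1},
    {"z":-5, "finger_gap":0.1},
    {"x":0.5, "y":1, "z":-5.25, "finger_gap":0.1},
    {"x":1.5, "y":2.5, "z":-5.25, "finger_gap":0.1},
    {"x":2.5, "y":4.5, "z":-5.25, "finger_gap":0.1},
    {"x":3, "y":6.5, "z":-5.25, "finger_gap":0.1},
    {"x":3, "y":8.5, "z":-5.25, "finger_gap":0.1},
    {"x":3, "y":10.5, "z":-5.25, "finger_gap":0.1},
    {"x":3, "y":12.5, "z":-5.25, "finger_gap":0.1},
    {"x":2.5, "y":14.5, "z":-5.25, "finger_gap":0.1},
    {"x":1.75, "y":16.5, "z":-5.25, "finger_gap":0.1},
    {"x":0.9, "y":18.25, "z":-5.25, "finger_gap":0.1},
    {"x":0.4, "y":19.25, "z":-5.25, "finger_gap":0.1},
    {"x":0.4, "y":19.35, "z":-5.25, "finger_gap":0.1},
    {"x":0.4, "y":19.35, "z":-5.25, "finger_gap":0.1},
    {"x":0.4, "y":19.35, "z":-5.25, "finger_gap":0.1},
    {"x":0.4, "y":19.35, "z":-5.25, "finger_gap":0.1},
  ],
)

```text
time: 24.2
position: [0.449, -0.1021, 0.1215]
tool_rot: [-3.141, -0.005, -0.001]
ft_force: [-0.5, -0.1, -1.4]
grip_width: 0.248
grip_force: 30.0
```

```bash
python3 - <<'E'
from h import *
s=ctrl.get_state(); im=ctrl.get_image("wrist"); cv2.imwrite("pics/w7.png",im[...,::-1])
print(s['position'],s['tool_rot'],go(s,[.448,-.104,.022]))
E
```

```text
[ 0.44896845 -0.10213873  0.12149371] [-3.14123295e+00 -4.78272876e-03 -7.98268226e-04] [-0.001   0.0019  0.0995]
```

View pics/w7.png

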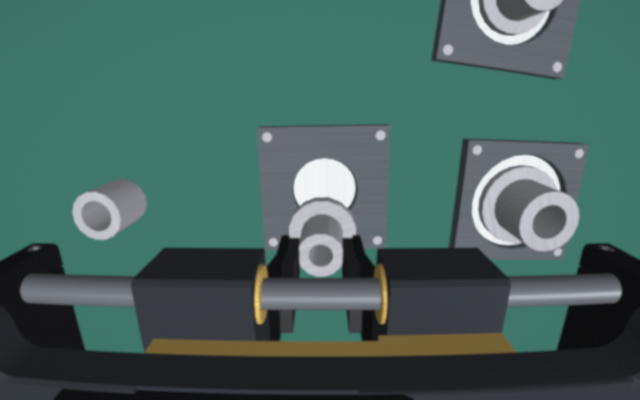

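The small bush is upright over the small nest at (325,185), and the large and medium bushes sit in their recesses. Lowering it now.

Scaled: 0.0975 m is 4.875, 0.096 m is 4.8.

step_hand(
  offsets=[
    {"x":-0.05, "y":0.05, "z":1.5, "finger_gap":0.1},
    {"x":-0.05, "y":0.05, "z":3, "finger_gap":0.1},
    {"x":-0.05, "y":0.05, "z":4, "finger_gap":0.1},
    {"x":-0.05, "y":0.05, "z":4.45, "finger_gap":0.1},
    {"x":-0.05, "y":0.05, "z":4.7, "finger_gap":0.1},
    {"x":-0.05, "y":0.05, "z":4.8, "finger_gap":0.1},
    {"x":-0.05, "y":0.05, "z":4.875, "finger_gap":0.1},
    {"x":-0.05, "y":0.05, "z":4.875, "finger_gap":0.1},
    {"x":-0.05, "y":0.05, "z":4.875, "finger_gap":0.1},
  ],
)

```text
time: 25.15
position: [0.4478, -0.105, 0.0244]
tool_rot: [3.141, 0.0, 0.002]
ft_force: [-0.3, -0.3, -1.6]
grip_width: 0.242
grip_force: 30.0
```

step_hand(
  offsets=[
    {"z":0.025, "finger_gap":0.1},
    {"z":0.05, "finger_gap":0.1},
    {"z":0.07, "finger_gap":0.1},
    {"z":0.09, "finger_gap":0.1},
    {"z":0.09, "finger_gap":0.1},
    {"z":0.09, "finger_gap":0.1},
  ],
)

```text
time: 25.75
position: [0.4475, -0.1049, 0.0221]
tool_rot: [3.141, 0.0, 0.0]
ft_force: [-1.4, -0.0, 0.4]
grip_width: 0.243
grip_force: 30.0
```

Contact is made, so I release, retreat and check.

step_hand(
  offsets=[
    {"z":0.015, "finger_gap":0.1},
    {"z":0.015, "finger_gap":0.1},
    {"z":0.015, "finger_gap":0.35},
    {"z":0.015, "finger_gap":0.35},
    {"z":0.015, "finger_gap":0.8},
    {"z":0.015, "finger_gap":0.8},
    {"z":0.015, "finger_gap":0.8},
    {"z":0.015, "finger_gap":0.8},
    {"z":-1, "finger_gap":0.8},
    {"z":-3, "finger_gap":0.8},
    {"z":-5, "finger_gap":0.8},
    {"z":-7, "finger_gap":0.8},
    {"z":-9, "finger_gap":0.8},
    {"x":1.5, "y":-2, "z":-9, "finger_gap":0.8},
    {"x":3, "y":-4, "z":-9, "finger_gap":0.8},
    {"x":4, "y":-6, "z":-9, "finger_gap":0.8},
    {"x":4.5, "y":-8, "z":-9, "finger_gap":0.8},
    {"x":5, "y":-10, "z":-9, "finger_gap":0.8},
    {"x":5, "y":-12, "z":-9, "finger_gap":0.8},
    {"x":5, "y":-12, "z":-9, "finger_gap":0.8},
  ],
)

```text
time: 27.75
position: [0.5456, 0.1435, 0.2022]
tool_rot: [-3.137, -0.017, 0.001]
ft_force: [-0.2, 0.2, 0.2]
grip_width: 0.801
grip_force: 0.0
```

step_hand(
  offsets=[
    {"y":-2, "finger_gap":0.8},
    {"y":-4, "finger_gap":0.8},
    {"y":-6, "finger_gap":0.8},
    {"y":-7.5, "finger_gap":0.8},
    {"y":-7.5, "finger_gap":0.8},
    {"y":-7.5, "finger_gap":0.8},
  ],
)

```text
time: 28.35
position: [0.547, 0.2852, 0.2015]
tool_rot: [3.141, 0.002, -0.001]
ft_force: [-0.1, -0.1, -0.5]
grip_width: 0.796
grip_force: 0.0
```

```bash
python3 - <<'E'
from h import *
a=ctrl.get_image("scene"); b=ctrl.get_image("top")
cv2.imwrite("pics/fin.png",np.vstack([cv2.resize(a[130:300,100:460],(720,340),interpolation=cv2.INTER_CUBIC),cv2.resize(b[140:260,140:500],(720,240),interpolation=cv2.INTER_CUBIC)])[...,::-1])
E
```

```text
(no output)
```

View pics/fin.png

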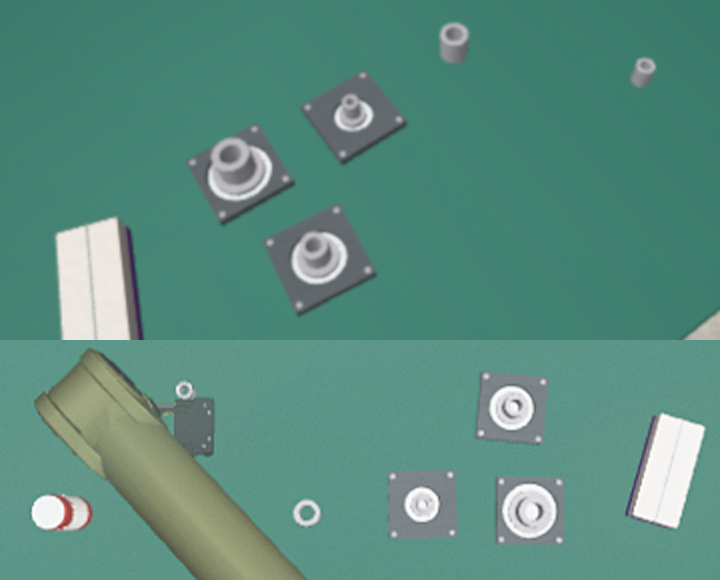

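Each of the three bushes stands upright in its own recess with bright floor visible all round (top-view half: (513,407), (422,504), (530,511)). The sleeves, can and carton are undisturbed.

```bash
python3 -c "
from bench import ctrl
print(ctrl.close_job())"
```

```text
the job is handed in; nothing more can be done
None
```

All three flanged bushes were set down flange first in the nests of their own size, the final pictures show them upright in their recesses with the sleeves, can and carton in place, and the job was handed in after about 28 s of robot time.

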